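# Lock the spare battery into the empty charging bay and hold it home

## Robot

A 7-joint arm with a two-finger parallel gripper is mounted at the origin on the work surface. World frame = base frame: x ahead of the robot, y to its left, z up, the work surface at z = 0. Lengths are in mm, angles in rad, forces in N, time in s.
With the tool pointing down it reaches from about 400 to 875 mm from the base axis. Payload 19.3 kg.
Tool frame: the origin (TCP) lies at the very end of the fingers, on their centre line; the grasp point (between the pads) lies 19 mm behind it (grip_point_offset is the z of the grasp point in the tool frame, in mm); z points along the fingers, y is the line along which they close (so a half turn about z gives the same grasp; the last joint's range is limited). The gripper opens to 85 mm and grips with 20 to 120 N. Pads are 22 mm wide; open, the fingers measure 114 mm over their backs; the gripper's body (76 mm by 85 mm) begins 54 mm behind the grasp point. The pads swing forward as they close: fully open they stand 13 mm farther back than shut.
Start: joints at [-1.38, 0.521, -0.036, 1.599, 0.021, 1.021, -0.113], TCP at [161.178, 603.851, 231.291] pointing down, gripper open.
Joint ranges: [-2.91, 2.91], [-0.3, 2.13], [-1.5, 1.42], [0.17, 2.43], [-1.26, 4.41], [0.16, 1.93], [-2.52, 2.52]. Speed limits (rad/s): [1.89, 1.89, 2.39, 2.39, 3.01, 3.01, 3.01].

## Interface

Orientations are given as a 3x3 rotation matrix whose columns are the frame's x, y, z axes.
In Python, from workcell import movep, movel, goto_joints, open_gripper, clamp, wait, inverse_kinematics, read_state, camera, PlanningError, finish_job, grip_point_offset gives the robot as it stands. Calls block until the motion is done:
- movep(position, orientation): joint-space move of the TCP to a pose.
- movel(position, frame=None, max_speed=150, guard=None): straight line of the TCP; frame=None keeps the orientation; max_speed is the mean speed in mm/s. With guard (N) it stops when the force on the tool has changed by that much, and returns True; else False.
- goto_joints(angles): joint-space move.
- open_gripper() and clamp(): open the fingers fully, or close them until they stop; the grip force is fixed at half the most.
- wait(seconds).
- inverse_kinematics(position, orientation): joint angles nearest the present ones, or None.
- read_state(): the state.
- camera(name): name is "scene" or "top"; returns a dict with "image" (420x560x3 uint8, blue, green, red), "range_z" (420x560 float32, mm along the optical axis (not along the pixel's ray), 0 where there is no reading), "fx", "fy", "cx", "cy" (pixels), "dist_coeffs" ([k1, k2, p1, p2, k3] as OpenCV has them; the pictures are not rectified), "cam_to_world" (4x4, takes a point from camera to world coordinates). Camera axes: x right, y up, looking along -z (the intrinsics and any distortion apply to the point x, -y, -z); pixel columns grow to the right and rows downward; lengths in mm; the calibration is good to about 2 mm. A picture is of the moment at which its call begins.
A pose or a line that the arm cannot do raises PlanningError and nothing moves.
- finish_job(): hands the job in; it is judged then, once.
The state is a dict: "time": time; "qpos": joint angles; "qvel": joint speeds; "joint_efforts": joint torques, N m; "eef_pos": TCP position; "tool_rot": TCP orientation; "ft_force": force on the tool from outside, world axes, zero at the start; "torque": the same for the moment, N m; "finger_gap": finger opening in mm; "gripper_force": force on a finger pad.
Only numpy, scipy, OpenCV 4.12 (cv2) and the standard library are available. Lean on these libraries where they do the work, as an engineer would, in place of code of your own. Each camera call takes 0.05 s, during which the arm holds its last target. There are 200 camera calls.

## Task

One of the three bays of the charging dock is empty. Take the spare battery cartridge from the red tray, lower it upright into the empty bay with its two brass lugs in the bay's slots, push it down against the spring and turn it a quarter turn clockwise (seen from above) to the stop. Finish while still gripping it and pressing it fully down, its white flange flush on the bay, and do not turn the two batteries already charging or shift the tin, the bottle or the screwdriver.

Things in the scene. Friction and masses are not known exactly. Their poses are not given: they have to be found in the camera images.
- spare_center (a point): loose spare battery cartridge, upright in the red tray at any yaw, 75 mm tall, 0.10 to 0.21 kg. Point: on its axis, 37.5 mm above its underside; z up. Grey shaft 38 mm across, lowest 35 mm, foot chamfered; two brass lugs on it along its own +x and -x, 8 mm wide, out to 27 mm from the axis, 13 to 20 mm above the underside. A half turn makes no difference.
- spare_handle (a point): centre of the spare's orange bar handle: 46 mm long along x (parallel to the lugs), 16 mm thick along y, 32 mm high; 59 mm above the underside. It stands on the white flange, 56 mm across, which is 35 to 43 mm above the underside.
- bay_mouth (a point): centre of the empty bay's bore at the level of its blue top (72 mm above the bench); z up. The bore is 42 mm wide; two slots 12 mm wide run from it along the bay's own +x and -x, out to 30 mm from the axis, and let the lugs through. The blue top is 8 mm thick, so lugs are clear below it when the flange is less than 7 mm above it; fully home the flange lies on it.
- bay_empty: the empty bay (red lamp): black box 80 x 80 mm, 62 mm high, blue top, fixed on the dock plate; origin at the centre of its underside. It may be any of the three places. Under its top the lugs can turn only clockwise seen from above (from the bay's x towards its -y), a quarter turn, to a stop.
- dock: fixed aluminium dock plate 110 x 300 mm, 10 mm thick, turned by up to 0.25 rad; three bays stand on it in a row along its y, 95 mm apart; origin at the centre of its underside
- plunger (a joint): spring plunger in the empty bay, m pressed down: 0 at rest, its brass face 22 mm below the blue top; 0.006 when the lugs just clear the top; 0.013 with the flange flush. It pushes up with about 2.8 N at 0, 7 N at 0.006, 12 N at 0.013, and lifts a locked cartridge till its flange is 7 mm above the top unless it is pressed down.
- charged1 (a joint): turn of the first installed cartridge (same shape as the spare, in its own bay with a green lamp, its flange 7 mm above the blue top), rad, 0 as locked at the start; anticlockwise positive; leave as it is
- charged2 (a joint): turn of the second installed cartridge, likewise
- charged1_handle (a point): centre of the orange bar handle of the first installed cartridge; the bar runs along its own x, 46 x 16 x 32 mm; its top is 16 mm higher, 47 mm above the blue top of its bay
- charged2_handle (a point): likewise for the second installed cartridge
- tray: fixed red tray 170 x 140 mm, rim 22 mm high, walls and floor 4 mm thick; origin at the centre of its underside, on the bench
- grease_tin: bystander: loose tin with a red band, 68 mm in diameter, 70 mm high, origin at the centre of its underside
- oil_bottle: bystander: loose bottle with green label and red cap, 52 mm in diameter, 130 mm high, origin at the centre of its underside
- screwdriver: bystander: loose screwdriver with red handle lying on the bench, 200 mm long along its own x (tip at +x), 26 mm thick, origin at mid-length on the bench
Not all that is in view belongs to the job. What is shaped like the part that bears spare_center but pink or turquoise is not meant.

How it is judged (in metres and radians):
On the way, in this order (a step that is already met when the one before it is completed fails the run):
1. the spare is lifted out of the tray in the fingers (height (world z) of spare_center above 0.085 m and contact force between the fingers and spare above 1 N), for 0.1 s.
2. the spare is pushed down on the spring with its lugs in the slots, not yet turned (value of joint plunger above 0.003 m and horizontal distance between spare_center and bay_mouth below 0.006 m and angle between the x axis of spare_center and the x axis of bay_mouth, either way round below 0.35 rad), for 0.02 s.
At the end, for the whole second after the job is handed in: the spare stands upright (0.1 rad) in the empty bay within 5 mm of its axis, its lugs square to the slots (within 0.2 rad), its flange flush (within 2.5 mm), the plunger pressed by over 10.5 mm, at rest and still gripped by the fingers (over 2 N) (value of joint plunger above 0.0105 m and z of spare_center in the frame of bay_mouth below 0.005 m and horizontal distance between spare_center and bay_mouth below 0.005 m and angle between spare_center's own z axis and vertical below 0.1 rad and angle between the x axis of spare_center and the y axis of bay_mouth, either way round below 0.2 rad and contact force between the fingers and spare above 2 N and linear speed of spare below 0.02 m/s); the arm keeps its last pose, push and grip.
It fails at once if an installed battery is turned (more than 0.15 rad) (value of joint any of charged1, charged2 above 0.15 rad).
It fails at once if the tin, the bottle or the screwdriver is shifted more than 3 cm (distance of any of grease_tin, oil_bottle, screwdriver from where it was at the start of the episode above 0.03 m).
It also fails if it takes over 48 s, if anything falls off the work surface, if the arm or the gripper's body presses on something with over 40 N, if the wrist force passes 120 N, or if a joint passes its speed limit or range.

## Working session

There is one attempt and no reset: what is moved stays moved. The work goes in short steps, each a Python script; the robot and the scene stay as the last script left them, time stands still between calls to the robot, and variables do not carry over. Pictures are saved under pics/ and viewed, at most 10 in all, crops included, and the job is handed in when it is done.

```bash
mkdir -p pics; ls
python3 - <<'E'
from workcell import *
import cv2,numpy as np,pickle
for n in ("scene","top"):
    c=camera(n); pickle.dump(c,open(n+".pkl","wb")); cv2.imwrite(f"pics/{n}0.png",c["image"])
    print(n,c["fx"],c["dist_coeffs"],np.round(c["cam_to_world"],3).tolist())
s=read_state(); print(s, grip_point_offset)
E
```

```text
pics
scene 438.46859358336036 [-0.08395256  0.          0.          0.          0.        ] [[0.685, -0.587, 0.431, 1060.322], [0.729, 0.541, -0.419, -380.702], [0.013, 0.602, 0.799, 941.807], [0.0, 0.0, 0.0, 1.0]]
top 386.1748639495394 [-0.01090818  0.          0.          0.          0.        ] [[-0.005, 0.997, -0.081, 507.712], [-1.0, -0.006, -0.013, 68.487], [-0.013, 0.081, 0.997, 1044.577], [0.0, 0.0, 0.0, 1.0]]
{'time': 0.1, 'qpos': array([-1.38022087,  0.52194093, -0.03629994,  1.59992925,  0.02118946,
        1.02107188, -0.1128087 ]), 'qvel': array([ 0.00028914, -0.00089786,  0.00069752, -0.00078836,  0.00090695,
       -0.00010321, -0.00031943]), 'joint_efforts': array([ 2.81552864e-03, -9.28483844e+01,  1.98380426e+00, -3.70531940e+01,
        1.81432319e-02,  5.20671951e-03, -9.26096686e-05]), 'eef_pos': array([161.11460152, 603.58500538, 230.79977157]), 'tool_rot': array([[-9.66177596e-01,  2.57877530e-01, -1.80075901e-04],
       [ 2.57877584e-01,  9.66177134e-01, -9.47918202e-04],
       [-7.04615874e-05, -9.62294867e-04, -9.99999535e-01]]), 'ft_force': array([-0.0105344 ,  0.2660639 ,  0.31178213]), 'torque': array([-0.05458038,  0.01944157,  0.03666349]), 'gripper_force': 0.0, 'finger_gap': 84.95545445420686} -18.700000000000003
```

View pics/top0.png

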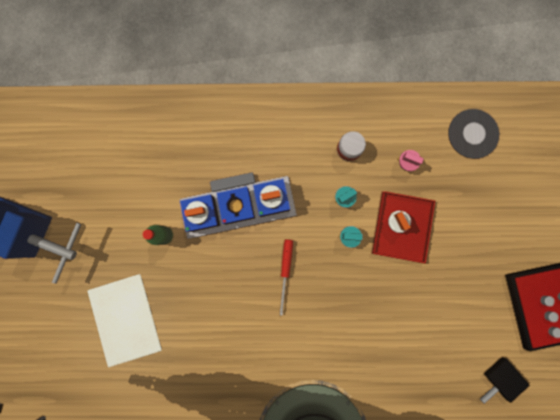

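View pics/scene0.png

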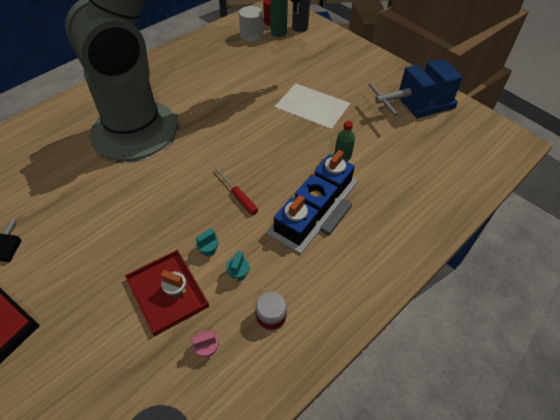

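The empty bay is the middle one, at (235,205) in the top view. The spare is in the tray at (400,221). The bottle is at (157,235), the screwdriver at (286,275) and the tin at (351,146). Next I measure the poses.

```bash
cat > h.py <<'E'
import numpy as np,cv2
def cloud(c):
    h,w=c["range_z"].shape
    v,u=np.mgrid[:h,:w].astype(np.float32)
    K=np.array([[c["fx"],0,c["cx"]],[0,c["fy"],c["cy"]],[0,0,1]])
    n=cv2.undistortPoints(np.stack([u.ravel(),v.ravel()],1)[:,None],K,np.array(c["dist_coeffs"]))[:,0].reshape(h,w,2)
    z=c["range_z"]; T=c["cam_to_world"]
    P=np.stack([n[...,0]*z,-n[...,1]*z,-z],-1)
    P=P@T[:3,:3].T+T[:3,3]; P[z==0]=np.nan
    return P
def masks(c):
    H=cv2.cvtColor(c["image"],cv2.COLOR_BGR2HSV); h,s,v=[H[...,i] for i in range(3)]
    return dict(orange=(h>=4)&(h<=16)&(s>150)&(v>130), white=(s<70)&(v>140), blue=(h>105)&(h<130)&(s>120)&(v>50))
def comps(P,m,zlo,zhi,minn=15):
    m=m&(P[...,2]>zlo)&(P[...,2]<zhi)
    n,l,st,ce=cv2.connectedComponentsWithStats(m.astype(np.uint8))
    out=[]
    for i in range(1,n):
        if st[i,4]<minn: continue
        q=P[l==i]; r=cv2.minAreaRect(q[:,:2].astype(np.float32))
        # long axis yaw
        e=np.array(cv2.boxPoints(r)); a,b=e[1]-e[0],e[2]-e[1]; L=a if np.hypot(*a)>np.hypot(*b) else b
        out.append(dict(px=np.round(ce[i]),n=st[i,4],rect=np.round(r[0],1),size=np.round(sorted(r[1]),1),yaw=round(float(np.arctan(L[1]/L[0])),3),mean=np.round(q.mean(0),1),zmed=round(float(np.median(q[:,2])),1)))
    return out
E
python3 - <<'E'
import pickle,cv2,numpy as np
from h import *
for n in("top","scene"):
    c=pickle.load(open(n+".pkl","rb"));P=cloud(c);m=masks(c)
    for k,lo,hi in(("orange",60,135),("white",35,95),("blue",60,85)):
        for o in comps(P,m[k],lo,hi):
            if 300<o["mean"][0]<800 and abs(o["mean"][1])<400: print(n,k,*o.values())
t=pickle.load(open("top.pkl","rb"))["image"];s=pickle.load(open("scene.pkl","rb"))["image"]
a=cv2.resize(t[165:250,165:305],None,fx=5.6,fy=5.6,interpolation=cv2.INTER_CUBIC)[:,:790]
cv2.imwrite("pics/crop0.png",a)
E
```

```text
top orange [271. 195.] 98 [618.7 102.9] [13.1 41.6] -1.359 [618.4 102.5 119.2] 119.2
top orange [194. 211.] 102 [579.9 288.4] [13.6 42.4] -1.381 [579.6 288.7 119.3] 119.5
top orange [403. 221.] 108 [ 556.2 -226. ] [15.6 43.4] 0.448 [ 555.6 -225.6   79.2] 79.3
top white [352. 143.] 461 [ 756.9 -105.4] [59.5 62. ] -1.43 [ 757.  -104.9   70.4] 70.6
top white [270. 196.] 212 [620.7 105.9] [51.1 57.3] -0.023 [619.2 106.3  86.8] 87.6
top white [196. 205.] 100 [600.  290.5] [19.1 50.2] 1.569 [599.2 291.6  87. ] 87.3
top white [394. 223.] 155 [ 556.  -214.3] [31.1 52.8] 0.117 [ 553.3 -212.3   48.3] 47.9
top white [407. 216.] 28 [ 569.9 -245.2] [ 7.5 27.5] 0.524 [ 570.  -245.    47.9] 47.9
top white [196. 219.] 111 [562.1 290.3] [17.1 51.3] -1.468 [562.8 289.6  86. ] 87.3
top blue [271. 198.] 454 [619.  103.8] [78.  78.1] -1.369 [617.3 102.9  72.5] 72.6
top blue [235. 205.] 687 [599.4 196.5] [77.8 78.3] -1.366 [599.4 195.2  72.2] 72.4
top blue [201. 213.] 448 [580.1 288.8] [77.5 78.1] 0.211 [579.4 282.   72.2] 72.4
scene orange [337. 156.] 51 [581.  287.3] [11.8 46.4] -1.313 [581.1 288.1 119.
[... 170 characters left out ...]
.    79. ] 79.0
scene white [327. 161.] 19 [559.  280.3] [ 7.1 30.3] -1.095 [559.4 280.3  86.5] 86.4
scene white [340. 166.] 74 [594.8 290.6] [19.9 49.6] -1.458 [595.1 291.2  86.7] 86.8
scene white [287. 207.] 20 [597.5  94.2] [ 6.7 27.7] -1.104 [598.3  93.7  87. ] 87.1
scene white [301. 213.] 100 [632.7 111.5] [21.3 61.2] -1.359 [633.8 105.6  86.3] 86.5
scene white [179. 281.] 57 [ 565.3 -219.6] [29.9 53.9] -0.852 [ 564.7 -215.7   46.9] 46.8
scene blue [334. 172.] 368 [580.2 287.3] [80.6 83.1] -1.36 [589.7 276.2  71.3] 71.6
scene blue [316. 191.] 579 [599.8 196.6] [79.3 86.3] -1.377 [602.4 194.9  71.2] 71.3
scene blue [296. 218.] 458 [619.3 101.7] [80.2 81.5] -1.373 [629.6  92.8  71.3] 71.5
```

View pics/crop0.png

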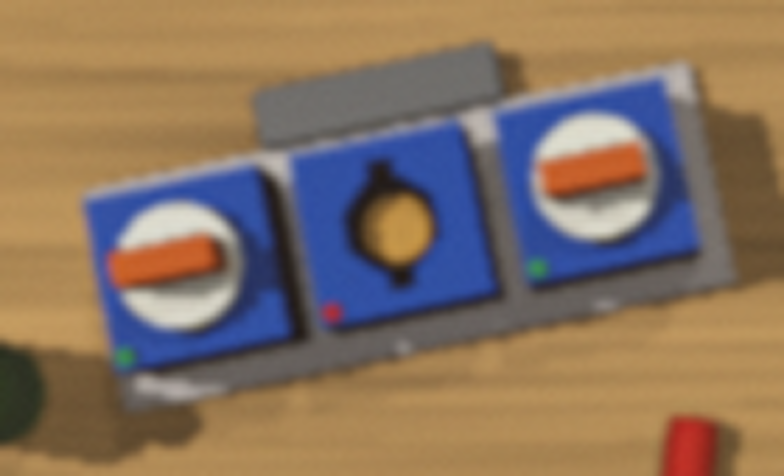

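```bash
cat >> h.py <<'E'
def R(a): return np.array([[np.cos(a),np.sin(a),0],[np.sin(a),-np.cos(a),0],[0,0,-1.]])
E
python3 - <<'E'
from workcell import *
from h import *
for k in (0,np.pi,-np.pi):
    for n,p,a in(("pick",[556.5,-226.4,50],.44),("ins",[599.5,196.2,160],.206),("lock",[599.5,196.2,90],.206-np.pi/2),("over",[599.5,196.2,90],.206-np.pi/2-.1)):
        q=inverse_kinematics(p,R(a+k)); print(k,n,None if q is None else np.round(q,2))
E
```

```text
0 pick [-0.09  0.82  0.57  1.81 -0.65  0.71 -0.28]
0 ins [-0.81  0.7   0.63  1.67 -0.5   0.93 -1.35]
0 lock [ 0.31  1.08 -1.28  1.65  1.08  1.28  2.15]
0 over [ 0.31  1.08 -1.28  1.65  1.08  1.28  2.05]
3.141592653589793 pick [ 0.3   0.72 -0.02  1.79  0.03  0.63  2.28]
3.141592653589793 ins [-0.42  0.61  0.01  1.65 -0.01  0.88  1.37]
3.141592653589793 lock [-0.62  0.73  0.32  1.7  -0.31  0.76  0.06]
3.141592653589793 over [-0.63  0.73  0.34  1.7  -0.33  0.76 -0.03]
-3.141592653589793 pick [ 0.3   0.72 -0.02  1.79  0.03  0.63  2.28]
-3.141592653589793 ins [-0.42  0.61  0.01  1.65 -0.01  0.88  1.37]
-3.141592653589793 lock [-0.62  0.73  0.32  1.7  -0.31  0.76  0.06]
-3.141592653589793 over [-0.63  0.73  0.34  1.7  -0.33  0.76 -0.03]
```

Run:
```python
from workcell import *
from h import *
r=R(.44+np.pi)
movep([556.5,-226.4,180],r)
print(movel([556.5,-226.4,50],guard=15))
clamp(); s=read_state(); print(s["finger_gap"],s["gripper_force"],s["eef_pos"],s["ft_force"])
movel([556.5,-226.4,170])
movep([599.5,196.2,170],R(.206+np.pi))
wait(.3)
s=read_state(); print(s["time"],s["finger_gap"],s["gripper_force"],s["eef_pos"],s["ft_force"],s["tool_rot"].round(3))
import pickle
for n in("top","scene"):
    c=camera(n);pickle.dump(c,open(n+"1.pkl","wb"));cv2.imwrite(f"pics/{n}1.png",c["image"])
c=cv2.imread("pics/scene1.png")[60:260,220:400]
cv2.imwrite("pics/crop1.png",cv2.resize(c,None,fx=3,fy=3,interpolation=cv2.INTER_CUBIC))
```

```text
False
15.056429336404769 58.40869724750519 [ 556.51987131 -226.38199307   50.14520071] [-1.60416091 -0.23498357  4.63299472]
7.7917 14.830558589689858 58.495320081710815 [599.68284797 195.63433996 170.00464184] [-0.32038022  1.25965743 -1.85338851] [[-0.979 -0.204  0.   ]
 [-0.204  0.979 -0.   ]
 [-0.    -0.    -1.   ]]
```

View pics/crop1.png

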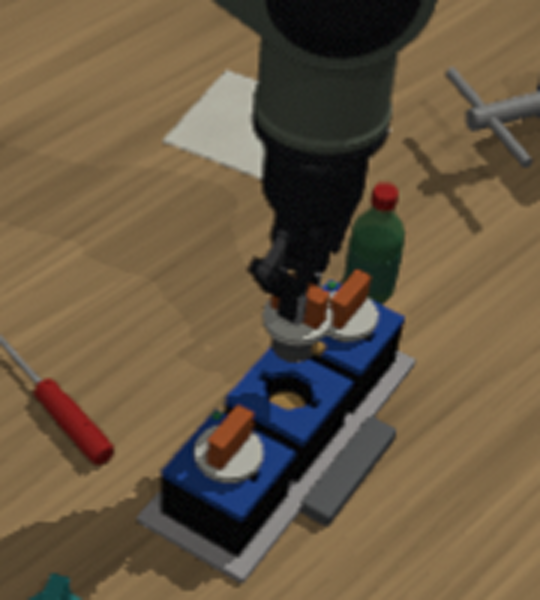

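Run:
```python
import pickle
from h import *
from scipy.optimize import least_squares
c=pickle.load(open("scene1.pkl","rb"));P=cloud(c)
d=np.hypot(P[...,0]-599.7,P[...,1]-195.7)
for nm,lo,hi,r,dm in(("shaft",128,157,19,24),("flange side",160,165.5,28,33),("flange top",165,170,28,33)):
    q=P[(P[...,2]>lo)&(P[...,2]<hi)&(d<dm)]
    if len(q)<10: print(nm,len(q)); continue
    f=least_squares(lambda x:np.hypot(q[:,0]-x[0],q[:,1]-x[1])-r,[600,196],loss="soft_l1")
    print(nm,len(q),f.x.round(1),np.abs(f.fun).mean().round(2),q.min(0).round(1),q.max(0).round(1),cv2.minEnclosingCircle(q[:,:2].astype(np.float32)))
m=masks(c)
for o in comps(P,m["orange"],165,205,5): print("or",*o.values())
q=P[m["orange"]&(d<40)&(P[...,2]>165)];print(q.round(0)[:40].tolist())
```

```text
shaft 82 [598.7 195.4] 1.14 [586.8 174.5 128.6] [622.8 204.2 148.8] ((604.722900390625, 189.68820190429688), 20.261137008666992)
flange side 62 [597.6 196.8] 3.32 [571.8 166.8 160.5] [627.2 211.4 165.4] ((599.503173828125, 192.6349334716797), 27.843046188354492)
flange top 106 [595.8 201.3] 3.52 [573.2 166.9 165. ] [628.1 220.2 169.3] ((600.4171752929688, 193.35816955566406), 28.549638748168945)
or [325. 158.] 22 [614.6 198.2] [12.1 15.2] -0.86 [614.  198.8 198.4] 198.5
[[607.0, 198.0, 199.0], [608.0, 200.0, 199.0], [611.0, 200.0, 201.0], [610.0, 205.0, 197.0], [608.0, 197.0, 198.0], [610.0, 198.0, 198.0], [613.0, 199.0, 200.0], [614.0, 201.0, 199.0], [614.0, 205.0, 196.0], [615.0, 207.0, 196.0], [611.0, 193.0, 199.0], [611.0, 197.0, 196.0], [615.0, 196.0, 200.0], [616.0, 198.0, 199.0], [617.0, 201.0, 199.0], [618.0, 203.0, 198.0], [614.0, 194.0, 197.0], [616.0, 195.0, 198.0], [616.0, 199.0, 196.0], [621.0, 197.0, 200.0], [621.0, 193.0, 200.0], [621.0, 197.0, 197.0]]
```

Run:
```python
from workcell import *
from h import *
def st(t):
    s=read_state(); print(t,round(s["time"],1),s["eef_pos"].round(1),s["ft_force"].round(1),s["torque"].round(2),round(s["finger_gap"],1))
movel([599.5,196.2,122]); st("pre")
print(movel([599.5,196.2,98],max_speed=20,guard=6)); st("a")
```

```text
pre 8.4 [599.5 196.5 122.2] [-0.5  1.1 -1. ] [ 0.   -0.02  0.01] 15.4
False
a 9.7 [599.6 196.2  98.1] [-0.   0.2 -2.3] [ 0.02  0.04 -0.05] 15.6
```

Run:
```python
from workcell import *
from h import *
def st(t):
    s=read_state(); print(t,round(s["time"],1),s["eef_pos"].round(1),s["ft_force"].round(1),s["torque"].round(2),round(s["finger_gap"],1))
p=[599.5,196.2]
g=movel(p+[90],max_speed=20,guard=25); wait(.2); st(g)
g=movel(p+[84.5],max_speed=20,guard=25); wait(.2); st(g)
for k in range(1,7):
    a=.206+np.pi-k*np.pi/12
    g=movel(p+[84.5],frame=R(a),guard=30); st((k,g))
    if g: break
```

```text
False 10.5 [599.7 196.3  90.3] [-0.3  0.2  4.9] [-0.09 -0.01 -0.04] 15.1
False 11.1 [599.8 196.3  85. ] [-1.3 -0.9  9. ] [-0.22  0.28  0.04] 15.3
(1, False) 11.5 [599.9 196.6  85.2] [-0.2 -0.1  8.9] [-0.01  0.05 -0.04] 15.0
(2, False) 11.9 [599.9 196.6  85.2] [-0.   0.9  8.5] [ 0.02  0.02 -0.08] 15.1
(3, False) 12.3 [600.  196.6  85.2] [-0.9 -1.2  8.6] [-0.04 -0.1  -0.05] 15.1
(4, False) 12.7 [600.  196.6  85.2] [0.7 0.2 8.1] [ 0.05 -0.18  0.  ] 14.9
(5, False) 13.1 [600.1 196.6  85.2] [-0.3  0.4  8.9] [ 0.03 -0.17 -0.04] 15.1
(6, False) 13.5 [600.3 196.6  85.2] [ 0.4 -0.2  8.7] [-0.04 -0.44 -0.05] 15.3
```

Run:
```python
from workcell import *
from h import *
def st(t):
    s=read_state(); print(t,round(s["time"],1),s["eef_pos"].round(1),s["ft_force"].round(1),s["torque"].round(2),round(s["finger_gap"],1),round(s["gripper_force"],1))
g=movel([599.4,196.0,80],max_speed=8,guard=12); wait(.3); st(g)
c=camera("scene"); im=c["image"]; cv2.imwrite("pics/crop2.png",cv2.resize(im[100:260,240:380],None,fx=3.7,fy=3.7,interpolation=cv2.INTER_CUBIC))
P=cloud(c); d=np.hypot(P[...,0]-599.5,P[...,1]-196); m=masks(c)
for o in comps(P,m["orange"]&(d<45),84,125,5): print(*o.values())
w=P[m["white"]&(d<29)&(d>12)]; print("flange z",np.percentile(w[:,2],[50,75,90]).round(1))
```

```text
True 14.2 [600.4 196.6  83.2] [-1.  -1.2  9.4] [-0.18  0.28 -0.08] 15.1 60.0
[316. 179.] 12 [597.9 193.1] [ 6.8 15.2] -1.544 [597.2 192.5 112.2] 112.4
flange z [79.8 81.1 81.8]
```

View pics/crop2.png

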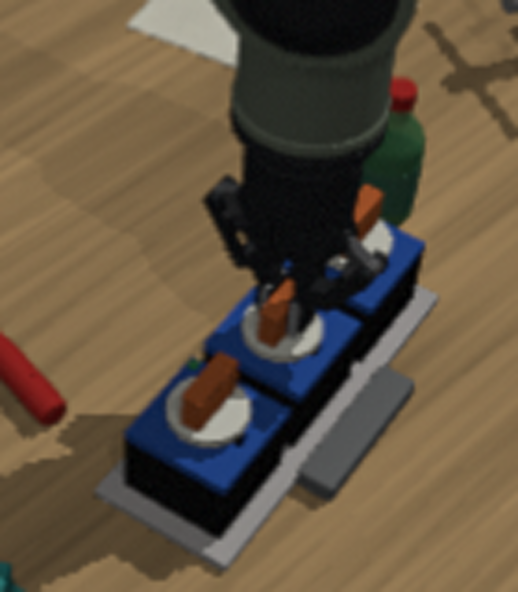

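The handle at (275,315) in the crop is now parallel to its neighbours and the flange is down on the bay. I'll press a little more to hold it firmly, then hand in.

Run:
```python
from workcell import *
def st(t):
    s=read_state(); print(t,round(s["time"],1),s["eef_pos"].round(1),s["ft_force"].round(1),round(s["finger_gap"],1),round(s["gripper_force"],1))
g=movel([599.8,196.2,82.2],max_speed=5); wait(.5); st(g)
s=read_state()
if s["ft_force"][2]<35 and s["gripper_force"]>20: print(finish_job()); st("end")
```

```text
False 15.1 [600.3 196.6  83.2] [-2.3 -0.5 14.9] 14.9 60.6
the job is handed in; nothing more can be done
None
the job is handed in; nothing more can be done
```

The job is handed in at about 15 s of the 48 s allowed: the spare is in the middle bay, turned a quarter turn clockwise. It is pressed down with the flange flush on the bay, and the fingers still hold it at about 60 N.

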